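# Clip a sample vial onto the tube rotator

### The job

Load the vial that lies loose on the worktop onto the tube rotator: snap it sideways into the empty pair of spring clips of its own size on the carrier, fully home in both clips and with its ends overhanging the pair about equally. Leave the vial that is already loaded seated in its clips and do not disturb the other things on the worktop.

Things in the scene. Friction and masses are not known exactly. Their poses are not given: they have to be found in the camera images.
- vial_mid (a point): The vial to load: white lidded plastic vial, a plain cylinder 33 mm in diameter and 85 mm long, 20 to 45 g, lying loose on the bare worktop at the right, free to roll. The point is its centre, on the axis, 16.5 mm above what it lies on. Own y axis: along the cylinder (level at the start); x and z turn as it rolls. Either end may face either way.
- clip_free_seat (a point): Empty clip pair for 33 mm vials on the carrier: two C-shaped steel spring clips 62 mm apart (centres), each 9 mm wide. Point: where a seated vial's centre lies, 137 mm above the worktop. x: along the vial, level; y: across; z: up. Lips flare to 36 mm wide 18 mm above the point, throat 27 mm; a vial pressed straight down snaps in at some 5 to 10 N. Between the clips only the plate, 27 mm below.
- clip_used_seat (a point): Second clip pair of the same size, holding the vial that is already loaded. Point and axes as for clip_free_seat. The three pairs stand side by side on the carrier, 85 mm apart along the carrier, in any order.
- clip_small_seat (a point): Third clip pair, the same make but for thin tubes of 16 mm; it stays empty, the 33 mm vial does not fit. Point: centre of such a tube, 18.5 mm above the carrier plate; axes as for clip_free_seat.
- vial_loaded_mid (a point): Centre of the vial that is already loaded, the same kind as the loose one, lying in its clip pair. y: along the cylinder.
- rotator: Tube rotator, fixed, switched off, carrier level. Origin: on the worktop below the middle of the dark carrier plate (92 x 264 mm, top at z = 110 mm, long side along own y). White base 150 x 353 x 38 mm; bearing post at y = -154 mm, top 120 mm; grey motor box at y = 147 to 192 mm, 136 mm high. Back right, 0.1 m behind the vial, a lamp's arm rises from the worktop's edge to 0.5 m, leaning away.
- glue_bottle: Small white bottle with a blue nozzle, 38 mm wide, 86 mm high, standing on the worktop; bystander. Origin: centre of its underside.
- jar_low: Glass jar with a black screw lid, 60 mm wide, 86 mm high; bystander. Origin: centre of its underside.

How it is judged:
At the end, for the whole second after the job is handed in: The loose vial lies in the empty clip pair of its size, its centre within 3 mm of the seat in height and sideways and within 6.5 mm along the axis, parallel to the pair within 0.08 rad; the vial already loaded is within 8 mm of its own seat (z of vial_mid in the frame of clip_free_seat between -0.003 and 0.003 m and y of vial_mid in the frame of clip_free_seat between -0.003 and 0.003 m and x of vial_mid in the frame of clip_free_seat between -0.0065 and 0.0065 m and angle between the y axis of vial_mid and the x axis of clip_free_seat, either way round below 0.08 rad and distance between vial_loaded_mid and clip_used_seat below 0.008 m); the robot touches nothing.
It fails at once if the glue bottle or the jar is shifted by more than 3 cm (distance of any of glue_bottle, jar_low from where it was at the start of the episode above 0.03 m).
It also fails if it takes over 32 s, if anything falls off the work surface, if the arm or the gripper's body presses on something with over 40 N, if the wrist force passes 120 N, or if a joint passes its speed limit or range.

### The arm

A 7-joint arm with a two-finger parallel gripper is mounted at the origin on the work surface; the furniture and walls round the work are solid. World frame = base frame: x ahead of the robot, y to its left, z up, the work surface at z = 0. Lengths are in m, angles in rad, forces in N, time in s.
With the tool pointing down it reaches from about 0.4 to 0.85 m from the base axis. Payload 4.5 kg.
Tool frame: the origin (TCP) lies midway between the tips of the shut fingers; the grasp point (between the pads) lies 19 mm behind it (manip.pinch_z is the distance from the TCP to the grasp point, in m); z points along the fingers, y is the line along which they close (so a half turn about z gives the same grasp; the last joint's range is limited). The gripper opens to 85 mm and grips with 20 to 120 N. Pads are 22 mm wide; open, the fingers measure 114 mm over their backs; the gripper's body (76 mm by 85 mm) begins 54 mm behind the grasp point. The pads swing forward as they close: fully open they stand 13 mm farther back than shut.
Start: joints at [1.261, 0.689, -0.195, 1.565, 0.157, 0.902, -0.215], TCP at [0.211, -0.588, 0.231] pointing down, gripper open.
Joint ranges: [-3.01, 3.01], [-0.46, 2.08], [-1.47, 1.51], [0.13, 2.56], [-1, 4.14], [0.04, 2.09], [-2.66, 2.66]. Speed limits (rad/s): [2.57, 2.57, 3.14, 3.14, 3.14, 3.14, 3.14].

### API

Orientations are given as a unit quaternion [w, x, y, z].
In Python, from bench import monitor, imaging, order, manip gives the robot as it stands. The module is installed in compiled form; this text tells all that it offers.
- The arm moves only by the tool play_rows, never from a script. Its argument "targets" is a list of rows, each a list of 7 numbers: the turn, a rotation vector about the world's x, y, z in rad, then the shift along the world's x, y, z in m, then the opening, from 0 (shut) to 1 (fully open). In form: [[ax, ay, az, tx, ty, tz, jaw], ...]. A call has 1 to 12 rows; each row is the pose to reach, as a shift and turn from the pose commanded when the call began; what a row does not reach only later rows make up. A row lasts 1/8 s, in which the tool goes at most 62.5 mm and 10.7 degrees, less where a joint would pass 70% of its speed; a pose out of reach is approached as far as the arm can. A call with a gripper value outside its range is refused whole. The fingers move at their own pace and stop on an object; the grip force is fixed at half the most. Time passes only in rows, so rows that repeat a pose let the fingers close. It gives the time, the measured TCP pose, the force, the opening and the grip force at its end, in the units of the state.
- monitor.read_state(): the state, without advancing time (a new reading comes with each control period).
- imaging.capture(name): name is "scene" or "side" or "wrist"; returns (picture, depth): 420x560x3 uint8, blue, green, red; 420x560 float32, m along the optical axis (not along the pixel's ray), 0 where there is no reading.
- imaging.get_calibration(name): a dict with "fx", "fy", "cx", "cy" (pixels), "position" and "attitude" of the camera in the world. Camera axes: x right, y down, z forward; pixel columns grow to the right and rows downward; lengths in m; the calibration is good to about 2 mm. The wrist camera is an equidistant fisheye: a pixel r from the principal point sees the ray r / f radians off the axis. A picture is of the moment at which its call begins: read the wrist's pose just before it. get_calibration takes no time and is no camera call; for the wrist camera it gives the pose at the moment of the call.
- order.sign_off(): hands the job in; it is judged then, once.
The state is a dict: "t": time; "joints": joint angles; "dq": joint speeds; "effort": joint torques, N m; "ee_pos": TCP position; "tool_rot": TCP orientation; "contact_force": force on the tool from outside, world axes, zero at the start; "torque": the same for the moment, N m; "grip_width": opening from 0.0 (shut) to 1.0 (fully open); "grasp_force": force on a finger pad.
Only numpy, scipy, OpenCV 4.12 (cv2) and the standard library are available. Lean on these libraries where they do the work, as an engineer would, in place of code of your own. Each camera call takes 0.05 s, during which the arm holds its last target. There are 200 camera calls.

## Working session

There is one attempt and no reset: what is moved stays moved. The work goes in short steps, Python scripts to look and compute and a tool call to move; the robot and the scene stay as the last step left them, time stands still between calls to the robot, and variables do not carry over. Pictures are saved under pics/ and viewed, at most 10 in all, crops included, and the job is handed in when it is done.

Besides the shell and the picture viewer there is one more tool, called after ">>>" in YAML: its name, and indented under it one key for each argument. play_rows: Moves the arm, as the interface text tells. Its arguments: {"type":"object","properties":{"targets":{"type":"array","items":{"type":"array","items":{"type":"number"}}}},"required":["targets"]}

```bash
mkdir -p pics; python3 - <<'E'
from bench import monitor, imaging, order, manip
import cv2,numpy as np
print(monitor.read_state()); print(manip.pinch_z)
for n in ("scene","side"):
    p,d=imaging.capture(n); cv2.imwrite(f"pics/{n}0.png",p); np.savez(f"{n}0.npz",p=p,d=d); print(n,imaging.get_calibration(n),(d>0).mean())
E
```

```text
{'t': 0.0, 'joints': array([ 1.26080033,  0.68999444, -0.19449769,  1.56637906,  0.15729498,
        0.90246924, -0.21511572]), 'dq': array([-6.88468023e-04, -1.01873548e-03,  6.93838667e-04,  3.33358967e-04,
        1.68791370e-03, -5.35089249e-04, -1.40843892e-05]), 'effort': array([-2.08627903e-04, -5.39614356e+01, -1.26601696e+00, -1.58543479e+01,
        9.23694723e-03,  9.43600171e-03, -1.82099694e-05]), 'ee_pos': array([ 0.21038808, -0.58782509,  0.23046776]), 'tool_rot': array([-9.01946801e-04,  9.85256557e-01,  1.71080837e-01, -2.26562172e-04]), 'contact_force': array([ 0.42979234,  0.9540034 , -0.23155482]), 'torque': array([ 0.04336855, -0.02129603, -0.02356637]), 'grasp_force': 0.0, 'grip_width': 0.9998226553651506}
0.0187
scene {'fx': 380.22621206132203, 'fy': 380.22621206132203, 'cx': 271.18235356311214, 'cy': 205.41067550145428, 'position': array([-0.23087455,  0.39139938,  0.56957492]), 'attitude': array([ 0.24025537, -0.45157434,  0.75538906, -0.40956726])} 0.9958333333333333
side {'fx': 472.2555761072986, 'fy': 472.2555761072986, 'cx': 280.3610146902666, 'cy': 207.50537398468074, 'position': array([-0.21227113,  0.97850746,  0.53692301]), 'attitude': array([ 0.15829731, -0.21331137,  0.80200658, -0.53500062])} 0.9919302721088435
```

View pics/scene0.png

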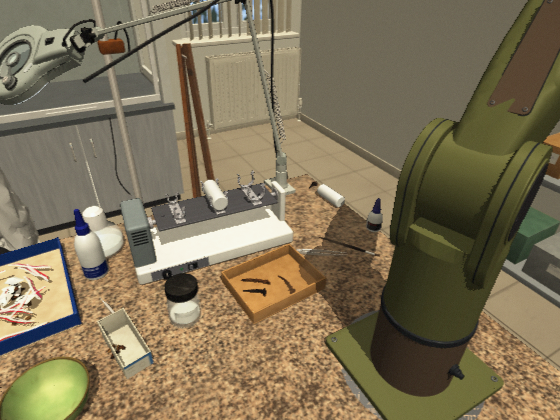

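View pics/side0.png

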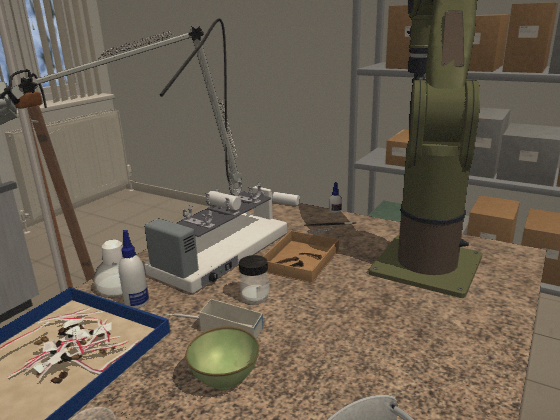

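The scene view shows the rotator with its motor box at (135,235), the loaded vial at (214,193) in the middle, clip pairs at (177,210) and (253,188), the loose vial at (328,195) and a glue bottle at (375,215). The side view agrees. Next I'll enlarge the carrier to tell the clip sizes apart.

```bash
cat > h.py <<'E'
import numpy as np,cv2
from scipy.spatial.transform import Rotation as R
from bench import imaging,monitor
def rot(q): return R.from_quat(np.roll(q,-1))
def cloud(n,d,c=None):
    c=c or imaging.get_calibration(n); v,u=np.mgrid[:420,:560]
    p=np.dstack([(u-c['cx'])/c['fx']*d,(v-c['cy'])/c['fy']*d,d])
    w=rot(c['attitude']).apply(p.reshape(-1,3))+c['position']; w[d.ravel()==0]=np.nan
    return w.reshape(420,560,3)
E
python3 - <<'E'
from h import *
for n,pts in (("scene",[(300,350),(214,193),(328,195),(177,210),(253,188),(375,225),(240,212),(182,290)]),("side",[(330,350),(223,200),(286,199)])):
    f=np.load(n+"0.npz");w=cloud(n,f['d'])
    for u,v in pts: print(n,u,v,w[v,u].round(3))
a=np.load("scene0.npz")['p'][165:265,120:400]; b=np.load("side0.npz")['p'][175:285,140:360]
cv2.imwrite("pics/z.png",np.vstack([cv2.resize(a,(800,286),interpolation=2),cv2.resize(b,(628,314),interpolation=2).copy() if 0 else cv2.copyMakeBorder(cv2.resize(b,(600,300),interpolation=2),0,0,0,200,0)]))
E
```

```text
scene 300 350 [0.106 0.148 0.   ]
scene 214 193 [0.425 0.169 0.152]
scene 328 195 [ 0.47  -0.17   0.024]
scene 177 210 [0.456 0.244 0.113]
scene 253 188 [0.467 0.058 0.111]
scene 375 225 [ 0.303 -0.19   0.024]
scene 240 212 [0.487 0.086 0.04 ]
scene 182 290 [0.254 0.3   0.085]
side 330 350 [ 0.064  0.373 -0.   ]
side 223 200 [0.431 0.178 0.145]
side 286 199 [ 0.465 -0.166  0.022]
```

View pics/z.png

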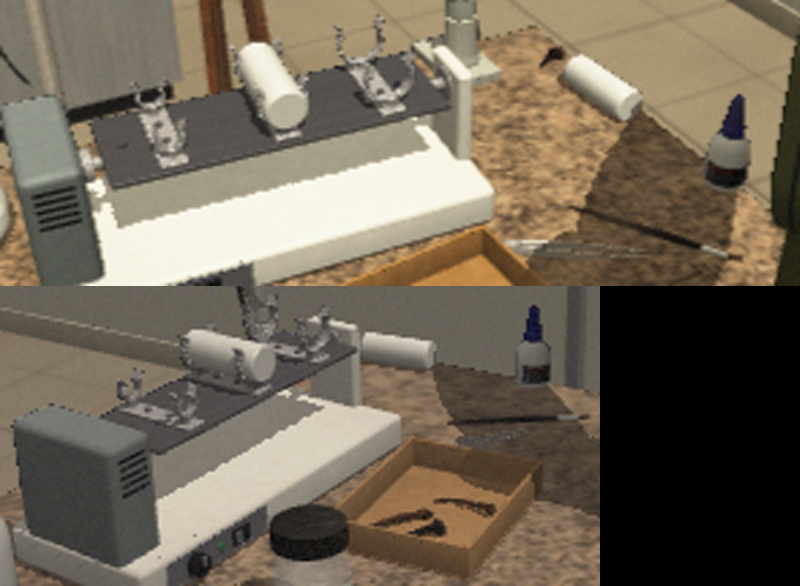

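The small clips are next to the motor box, so the target is the larger empty pair next to the bearing post (crop about (375,75)). Next I'll measure the plate, clips and vials from depth.

```bash
cat >> h.py <<'E'
def cyl(P,z=None,r=.0165):
    # fit cylinder with level axis: angle, offset, height; extents along axis
    from scipy.optimize import least_squares
    m=np.median(P,0); q=P-m
    a0=cv2.fitLine(q[:,:2].astype(np.float32),cv2.DIST_L2,0,.01,.01).ravel(); a0=np.arctan2(a0[1],a0[0])
    def f(x): return np.hypot(-q[:,0]*np.sin(x[0])+q[:,1]*np.cos(x[0])-x[1],q[:,2]-x[2])-r
    best=min((least_squares(f,[a0+k,.0,-.012],loss='soft_l1',f_scale=.001) for k in(0,.2,-.2)),key=lambda s:s.cost)
    a,o,h=best.x; s=q[:,0]*np.cos(a)+q[:,1]*np.sin(a)
    lo,hi=np.percentile(s[np.abs(f(best.x))<.004],[.5,99.5]); mid=(lo+hi)/2
    return np.array([m[0]+mid*np.cos(a)-o*np.sin(a),m[1]+mid*np.sin(a)+o*np.cos(a),m[2]+h]),a%np.pi,hi-lo,np.median(abs(f(best.x)))
E
python3 - <<'E'
from h import *
C={}
for n in("scene","side"):
    f=np.load(n+"0.npz");w=cloud(n,f['d']);p=f['p'].astype(int);mx=p.max(2);mn=p.min(2)
    x,y,z=np.moveaxis(w,2,0)
    white=(mn>110)&(mx-mn<45)
    B=lambda x0,x1,y0,y1,z0,z1:(x>x0)&(x<x1)&(y>y0)&(y<y1)&(z>z0)&(z<z1)
    for nm,m in(("loose",white&B(.38,.56,-.25,-.06,.006,.04)),("loaded",white&B(.36,.56,.08,.24,.127,.165))):
        P=w[m]; c,a,L,e=cyl(P); print(n,nm,len(P),c.round(4),np.degrees(a).round(2),L.round(4),e.round(5))
    P=w[B(.3,.6,-.05,.33,.1065,.1135)&(mx<100)]
    (c,s,ang)=cv2.minAreaRect((P[:,:2]*1000).astype(np.float32)); print(n,"plate",len(P),c,s,ang,np.median(P[:,2]))
    P=w[B(.3,.6,-.05,.33,.116,.165)&~white|B(.3,.6,-.05,.085,.116,.165)]; np.save(n+"_clips.npy",P)
    P=w[B(.2,.42,-.3,-.1,.02,.1)]; print("glue",np.median(P,0).round(3))
    C[n]=P
# topdown map of heights over rotator
im=np.zeros((520,520,3),np.uint8)
for i,n in enumerate(("scene","side")):
    w=cloud(n,np.load(n+"0.npz")['d']).reshape(-1,3); w=w[(w[:,2]>.1)&(w[:,2]<.165)]
    r=((.62-w[:,0])*1300).astype(int); c=((.34-w[:,1])*1300).astype(int); k=(r>=0)&(r<520)&(c>=0)&(c<520)
    im[r[k],c[k],i*2]=np.clip((w[k,2]-.1)*4200,40,255)
cv2.imwrite("pics/top.png",im)
E
```

```text
scene loose 301 [ 0.5016 -0.1562  0.0168] 31.77 0.1499 0.00388
scene loaded 499 [0.4394 0.1619 0.1375] 176.78 0.0792 0.00105
scene plate 2026 (444.78961181640625, 172.2091827392578) (311.4071044921875, 102.01954650878906) 88.03311920166016 0.1104535698958069
glue [ 0.312 -0.194  0.044]
side loose 186 [ 0.4757 -0.1835  0.0165] 4.95 0.0826 0.00186
side loaded 309 [0.4403 0.1627 0.1369] 176.17 0.0797 0.00136
side plate 992 (445.1580810546875, 171.4604034423828) (312.17340087890625, 101.13469696044922) 87.86129760742188 0.11013716794702741
glue [ 0.315 -0.192  0.043]
```

View pics/top.png

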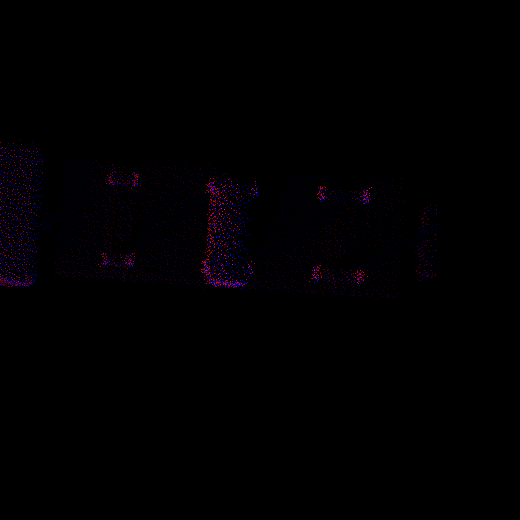

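The top-down map shows the small pair at left, columns 105–135, and the loaded vial in the middle at column 230. The free pair's lips are at about (317,272), (360,275), (322,192) and (366,193), so the seat is near (0.437, 0.078). The loose-vial mask picked up other things, so I'll redo it on the largest blob.

```bash
python3 - <<'E'
from h import *
for n,s in(("scene",(328,195)),("side",(290,199))):
    f=np.load(n+"0.npz");w=cloud(n,f['d']);p=f['p'].astype(int);mx=p.max(2);mn=p.min(2)
    x,y,z=np.moveaxis(w,2,0)
    m=(mn>90)&(mx-mn<40)&(z>.006)&(z<.04)&(x>.35)&(x<.6)&(y<-.1)
    k,l=cv2.connectedComponents(m.astype(np.uint8)); P=w[l==l[s[1],s[0]]]
    print(n,len(P),P.min(0).round(3),P.max(0).round(3))
    P=P[np.all(abs(P-np.median(P,0))<.06,1)];c,a,L,e=cyl(P); print(c.round(4),np.degrees(a),L,e)
    # clip lips of free pair
    q=np.load(n+"_clips.npy"); q=q[(q[:,1]<.115)&(q[:,1]>.04)&(q[:,2]>.135)]
    if len(q)>8:
        _,lab,cen=cv2.kmeans(q.astype(np.float32),4,None,(3,50,1e-5),10,cv2.KMEANS_PP_CENTERS); print(cen.round(4),np.bincount(lab.ravel()),cen.mean(0), q[:,2].max())
    m2=(x>.45)&(x<.75)&(y<.05)&(y>-.3)&(z>.06)&(z<.5); print("lamp",np.nanmin(w[m2],0).round(3) if m2.any() else 0,np.nanmax(w[m2],0).round(3) if m2.any() else 0)
E
```

```text
scene 293 [ 0.432 -0.198  0.007] [ 0.515 -0.162  0.036]
[ 0.4738 -0.1836  0.017 ] 4.622259506684473 0.08121886214100812 0.001024474488567361
[[0.4102 0.0975 0.1409]
 [0.468  0.0584 0.1471]
 [0.469  0.0928 0.147 ]
 [0.4058 0.0633 0.147 ]] [ 7 22 10 20] [0.4382549  0.0779739  0.14551452] 0.15632374375796793
lamp [ 0.45  -0.107  0.061] [0.692 0.05  0.492]
side 223 [ 0.433 -0.198  0.006] [ 0.516 -0.161  0.035]
[ 0.4754 -0.1837  0.0167] 3.712350764413301 0.08273530766665677 0.002043405511038942
[[0.41   0.0969 0.145 ]
 [0.4713 0.093  0.1447]
 [0.4073 0.063  0.1465]
 [0.4693 0.0579 0.1451]] [26 26 26 26] [0.4394695  0.07768663 0.14530638] 0.15506320473910357
lamp [ 0.45  -0.114  0.06 ] [0.7  0.05 0.5 ]
```

>>> play_rows:
  targets:
    - [0,0,-0.05,0.03,0.05,0,1]
    - [0,0,-0.1,0.065,0.1,0,1]
    - [0,0,-0.13,0.1,0.15,0,1]
    - [0,0,-0.17,0.13,0.2,0,1]
    - [0,0,-0.2,0.165,0.25,0,1]
    - [0,0,-0.23,0.195,0.3,0,1]
    - [0,0,-0.27,0.23,0.35,0,1]
    - [0,0,-0.27,0.2635,0.404,0,1]
    - [0,0,-0.27,0.2635,0.404,-0.03,1]
    - [0,0,-0.27,0.2635,0.404,-0.06,1]
    - [0,0,-0.27,0.2635,0.404,-0.06,1]
    - [0,0,-0.27,0.2635,0.404,-0.06,1]

```text
t: 1.6
ee_pos: [0.4745, -0.1848, 0.172]
tool_rot: [0.0, 0.999, 0.037, 0.0]
contact_force: [0.1, -0.1, -0.1]
grip_width: 1.003
grasp_force: 0.0
```

```bash
python3 - <<'E'
from h import *
c=imaging.get_calibration("wrist");p,d=imaging.capture("wrist"); cv2.imwrite("pics/w1.png",p);np.savez("w1.npz",p=p,d=d)
s=monitor.read_state();print(c,s['ee_pos'],rot(s['tool_rot']).as_matrix().round(4),s['t'])
E
```

```text
{'fx': 325.19226210127806, 'fy': 325.19226210127806, 'cx': 279.59556293727223, 'cy': 212.22065179554062, 'position': array([ 0.55144911, -0.17939748,  0.31405123]), 'attitude': array([ 0.11065427,  0.72413583, -0.67292324, -0.10274846])} [ 0.47481778 -0.18494192  0.17232415] [[ 9.973e-01  7.310e-02  1.800e-03]
 [ 7.310e-02 -9.973e-01 -7.000e-04]
 [ 1.700e-03  8.000e-04 -1.000e+00]] 1.65
```

View pics/w1.png

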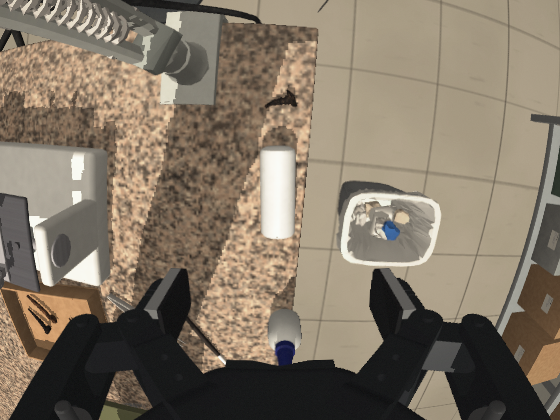

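The wrist view shows the vial at about (278,192), nearly vertical in the picture, with the worktop edge close to its right and the fingers straddling it. I'll measure it here.

```bash
cat >> h.py <<'E'
def wcloud(d,c):
    v,u=np.mgrid[:420,:560]; a=(u-c['cx'])/c['fx'];b=(v-c['cy'])/c['fy'];r=np.hypot(a,b)+1e-9
    t=np.tan(r)/r; p=np.dstack([a*t*d,b*t*d,d]); w=rot(c['attitude']).apply(p.reshape(-1,3))+c['position'];w[d.ravel()==0]=np.nan
    return w.reshape(420,560,3)
E
python3 - <<'E'
from h import *
c=imaging.get_calibration("wrist");f=np.load("w1.npz");w=wcloud(f['d'],c);p=f['p'].astype(int);mn=p.min(2)
z=w[...,2]; print("table",w[200,200],w[300,200])
m=(mn>90)&(p.max(2)-mn<40)&(z>.006)&(z<.04)
k,l=cv2.connectedComponents(m.astype(np.uint8));m=l==l[192,278];P=w[m];print(len(P),P.min(0),P.max(0))
print(cyl(P)); print(cv2.minAreaRect((P[:,:2]*1000).astype(np.float32)))
E
```

```text
table [ 0.46063477 -0.10449764 -0.00104939] [ 0.34093719 -0.10251722  0.00069203]
3146 [ 0.43644071 -0.20180995  0.01212657] [ 0.52239148 -0.1642501   0.03473451]
(array([ 0.47953073, -0.18268349,  0.01620179]), np.float64(0.07189300939821265), np.float64(0.08228215309364567), np.float64(0.0003655594344370468))
((479.63916015625, -182.71365356445312), (85.18180847167969, 32.88742446899414), 3.840451717376709)
```

>>> play_rows:
  targets:
    - [0,0,0,0.003,0.0015,-0.04,1]
    - [0,0,0,0.003,0.0015,-0.08,1]
    - [0,0,0,0.003,0.0015,-0.12,1]
    - [0,0,0,0.003,0.0015,-0.15,1]
    - [0,0,0,0.003,0.0015,-0.167,1]
    - [0,0,0,0.003,0.0015,-0.167,0.7]
    - [0,0,0,0.003,0.0015,-0.167,0.5]
    - [0,0,0,0.003,0.0015,-0.167,0.2]
    - [0,0,0,0.003,0.0015,-0.167,0]
    - [0,0,0,0.003,0.0015,-0.167,0]
    - [0,0,0,0.003,0.0015,-0.167,0]
    - [0,0,0,0.003,0.0015,-0.167,0]

```text
t: 3.15
ee_pos: [0.478, -0.1833, 0.0057]
tool_rot: [0.0, 0.999, 0.037, 0.001]
contact_force: [-0.6, -0.6, 6.5]
grip_width: 0.364
grasp_force: 58.9
```

>>> play_rows:
  targets:
    - [0,0,0,0,0,0.03,0]
    - [0,0,0,-0.005,0,0.07,0]
    - [0,0,0,-0.02,0,0.12,0]
    - [0,0,-0.03,-0.035,0.01,0.17,0]
    - [0,0,-0.06,-0.04,0.04,0.2,0]
    - [0,0,-0.09,-0.04,0.08,0.23,0]
    - [0,0,-0.12,-0.04,0.12,0.23,0]
    - [0,0,-0.14,-0.04,0.16,0.23,0]
    - [0,0,-0.14,-0.04,0.16,0.23,0]
    - [0,0,-0.14,-0.04,0.16,0.23,0]

```text
t: 4.4
ee_pos: [0.437, -0.0235, 0.2347]
tool_rot: [0.0, 0.999, -0.033, 0.0]
contact_force: [0.1, 0.4, -0.7]
grip_width: 0.369
grasp_force: 59.7
```

```bash
python3 - <<'E'
from h import *
s=monitor.read_state();c=imaging.get_calibration("wrist");p,d=imaging.capture("wrist"); cv2.imwrite("pics/w2.png",p);np.savez("w2.npz",p=p,d=d,**c)
print(s['ee_pos'],rot(s['tool_rot']).as_matrix().round(4),s['t'],s['contact_force'])
E
```

```text
[ 0.43700531 -0.02351398  0.23471089] [[ 9.978e-01 -6.630e-02  5.000e-04]
 [-6.630e-02 -9.978e-01 -6.000e-04]
 [ 5.000e-04  6.000e-04 -1.000e+00]] 4.4 [ 0.14238785  0.35816997 -0.72544941]
```

View pics/w2.png

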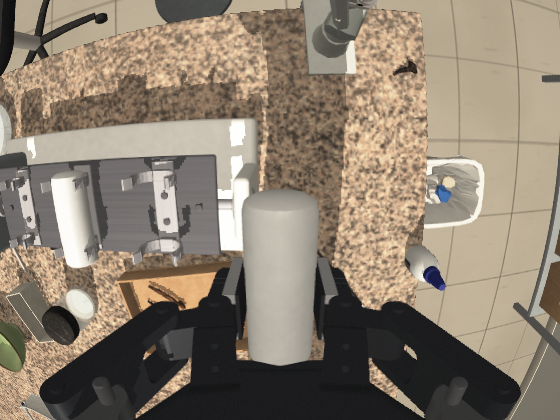

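The wrist view shows the vial held straight at (281,280). The free pair is at left centre, its clips near (150,180) and (163,245) and its base strip at (165,210). The loaded vial is at (73,215). I'll measure them all in this view.

```bash
python3 - <<'E'
from h import *
f=dict(np.load("w2.npz"));c={k:f[k] for k in('fx','fy','cx','cy','position','attitude')};w=wcloud(f['d'],c);p=f['p'].astype(int)
x,y,z=np.moveaxis(w,2,0);mn=p.min(2);sp=p.max(2)-mn
print("pix held",w[200,281],w[280,281],w[340,281])
def blob(m,s):
    k,l=cv2.connectedComponents(m.astype(np.uint8));return w[l==l[s[1],s[0]]]
P=blob((z>.235)&(z<.3)&(mn>90)&(sp<40),(281,280));print("held",len(P),P.min(0).round(4),P.max(0).round(4));r=cyl(P);print(r)
P2=P[P[:,2]>np.percentile(P[:,2],50)];print("tilt slope z/x",np.polyfit(P2[:,0],P2[:,2],1))
P=blob((z>.128)&(z<.165)&(mn>90)&(sp<40),(73,215));print("loaded",len(P),cyl(P),P.min(0),P.max(0))
P=w[(z>.106)&(z<.114)&(p.max(2)<110)&(x>.36)&(x<.52)&(y>-.02)&(y<.33)];print("plate",len(P),np.median(P[:,2]),cv2.minAreaRect((P[:,:2]*1000).astype(np.float32)))
for z0 in(.13,.145):
    q=w[(z>z0)&(z<.165)&(x>.37)&(x<.51)&(y>.04)&(y<.115)]
    _,lab,cen=cv2.kmeans(q.astype(np.float32),4,None,(3,50,1e-5),10,cv2.KMEANS_PP_CENTERS);lab=lab.ravel();print(z0,cen.round(4),np.bincount(lab),cen.mean(0))
    for i in range(4): print(i,np.percentile(q[lab==i],[3,97],axis=0).round(4).tolist())
E
```

```text
pix held [ 0.4803601  -0.02710705  0.25308316] [ 0.44852872 -0.02501082  0.26004666] [ 0.41804684 -0.023042    0.26181055]
held 12843 [ 0.3974 -0.0466  0.2353] [ 0.4816 -0.0022  0.2796]
(array([ 0.44032032, -0.02389669,  0.24476347]), np.float64(3.0759376486345573), np.float64(0.07888310611926252), np.float64(0.0003825409877699082))
tilt slope z/x [0.00076135 0.26079391]
loaded 3335 (array([0.44569804, 0.16242449, 0.13657756]), np.float64(3.0803102186859386), np.float64(0.08271675496838313), np.float64(0.0005820478135768019)) [0.40272423 0.13858801 0.12803713] [0.4889055  0.18342757 0.15569179]
plate 2802 0.10941549890781993 ((448.804931640625, 170.89163208007812), (284.58831787109375, 98.55986022949219), 87.77215576171875)
0.13 [[0.4743 0.0914 0.1453]
 [0.4131 0.0959 0.1448]
 [0.4721 0.0572 0.1453]
 [0.4108 0.0616 0.145 ]] [208 192 170 160] [0.44258094 0.07650401 0.14510573]
0 [[0.4699, 0.0886, 0.1308], [0.4784, 0.0945, 0.1545]]
1 [[0.4082, 0.0932, 0.1305], [0.417, 0.0986, 0.1552]]
2 [[0.4674, 0.0557, 0.1332], [0.4764, 0.0606, 0.1548]]
3 [[0.4058, 0.0597, 0.1327], [0.4146, 0.0649, 0.1551]]
0.145 [[0.4741 0.0912 0.1514]
 [0.4128 0.0957 0.1514]
 [0.4721 0.0576 0.1515]
 [0.4111 0.0622 0.1516]] [132 112  82  70] [0.44250977 0.07666266 0.15146112]
0 [[0.4696, 0.0883, 0.1469], [0.4783, 0.0946, 0.1549]]
1 [[0.4082, 0.0931, 0.1465], [0.4169, 0.0988, 0.1553]]
2 [[0.4674, 0.0556, 0.1451], [0.4765, 0.0607, 0.155]]
3 [[0.4059, 0.0598, 0.1451], [0.4146, 0.0652, 0.1552]]
```

>>> play_rows:
  targets:
    - [0,0,0,0.002,0.04,0,0]
    - [0,0,-0.007,0.004,0.08,0,0]
    - [0,0,-0.007,0.004,0.1005,0,0]
    - [0,0,-0.007,0.004,0.1005,-0.03,0]
    - [0,0,-0.007,0.004,0.1005,-0.055,0]
    - [0,0,-0.007,0.004,0.1005,-0.055,0]
    - [0,0,-0.007,0.004,0.1005,-0.055,0]
    - [0,0,-0.007,0.004,0.1005,-0.055,0]

```text
t: 5.45
ee_pos: [0.442, 0.0773, 0.1802]
tool_rot: [-0.0, 0.999, -0.037, 0.001]
contact_force: [0.1, 0.3, -1.0]
grip_width: 0.364
grasp_force: 59.7
```

```bash
python3 - <<'E'
from h import *
s=monitor.read_state();c=imaging.get_calibration("wrist");p,d=imaging.capture("wrist"); cv2.imwrite("pics/w3.png",p);np.savez("w3.npz",p=p,d=d,**c)
print(s['ee_pos'],rot(s['tool_rot']).as_matrix().round(4),s['t'],s['contact_force'])
w=wcloud(d,c);x,y,z=np.moveaxis(w,2,0);mn=p.min(2).astype(int);sp=p.max(2).astype(int)-mn
k,l=cv2.connectedComponents(((z>.175)&(z<.23)&(mn>90)&(sp<40)).astype(np.uint8));P=w[l==l[280,281]]
print("held",P.min(0).round(4),P.max(0).round(4),cyl(P))
q=w[(z>.13)&(z<.163)&(x>.37)&(x<.51)&(y>.04)&(y<.115)];print(len(q),q[:,0].min(),q[:,0].max())
for s_ in(1,-1):
    for lo,hi in((.39,.43),(.455,.49)):
        g=q[(q[:,0]>lo)&(q[:,0]<hi)&((q[:,1]-.077)*s_>0)]
        if len(g)>5: print(s_,len(g),g.mean(0).round(4),np.percentile(g,[3,97],axis=0).round(4).tolist())
for n in("scene","side"):
    pp,dd=imaging.capture(n);np.savez(n+"3.npz",p=pp,d=dd)
    W=cloud(n,dd);zz=W[...,2];m=pp.min(2).astype(int);S=pp.max(2).astype(int)-m
    mm=(zz>.17)&(zz<.215)&(m>90)&(S<40)&(abs(W[...,0]-.44)<.07)&(abs(W[...,1]-.078)<.04);Q=W[mm]
    print(n,len(Q));
    if len(Q)>30: print(Q.min(0),Q.max(0),cyl(Q))
b=cv2.resize(np.load("side3.npz")['p'][150:260,150:330],(720,440),interpolation=2);cv2.imwrite("pics/s3.png",b)
E
```

```text
[0.44197485 0.0772921  0.18024552] [[ 9.973e-01 -7.400e-02  2.000e-03]
 [-7.400e-02 -9.973e-01  3.000e-04]
 [ 2.000e-03 -5.000e-04 -1.000e+00]] 5.45 [ 0.07562377  0.33475604 -0.96893051]
held [0.402  0.0543 0.1793] [0.4865 0.0983 0.2244] (array([0.44539046, 0.07686469, 0.1902922 ]), np.float64(3.067918451346155), np.float64(0.07868959219797315), np.float64(0.00037575822392408795))
223 0.4728295860304729 0.47886514155946724
1 116 [0.4777 0.0921 0.1462] [[0.4758, 0.0892, 0.1311], [0.4787, 0.0947, 0.1545]]
-1 107 [0.4754 0.058  0.1455] [[0.4737, 0.0557, 0.1306], [0.4762, 0.0606, 0.1548]]
scene 408
[0.39624662 0.05614879 0.17688657] [0.47847189 0.10045605 0.21491391] (array([0.43633313, 0.07776884, 0.19160045]), np.float64(3.0931853175609447), np.float64(0.07823268865550724), np.float64(0.0012747337809107806))
side 262
[0.39632303 0.05555388 0.17566569] [0.47966738 0.10038481 0.21389477] (array([0.43742887, 0.0773347 , 0.19081642]), np.float64(3.0659219530723862), np.float64(0.08277424579563816), np.float64(0.0016240425183288217))
```

View pics/w3.png

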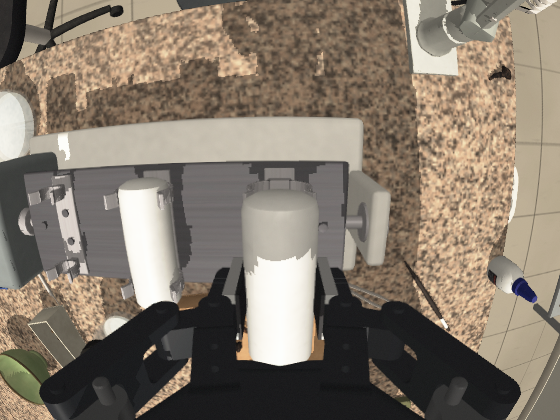

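View pics/s3.png

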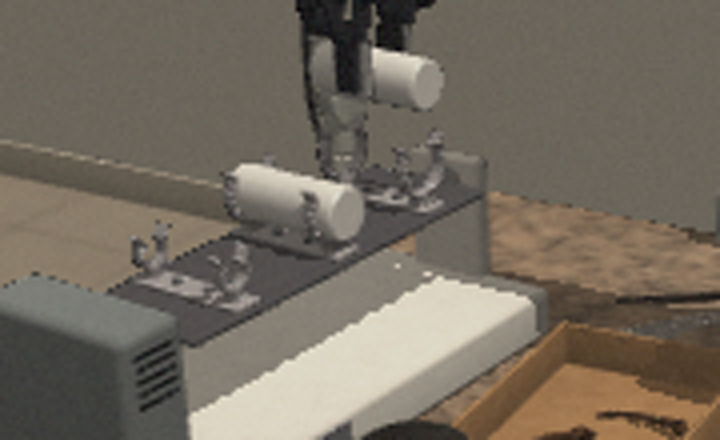

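The wrist view shows the held vial lined up over the free pair. The side crop shows it level above the clips, and the loaded vial is untouched. The views bracket the axial error at ±2 mm, so I'll press down.

>>> play_rows:
  targets:
    - [0,0,0,0,0,-0.015,0]
    - [0,0,0,0,0,-0.022,0]
    - [0,0,0,0,0,-0.028,0]
    - [0,0,0,0,0,-0.034,0]
    - [0,0,0,0,0,-0.04,0]
    - [0,0,0,0,0,-0.046,0]
    - [0,0,0,0,0,-0.05,0]
    - [0,0,0,0,0,-0.053,0]
    - [0,0,0,0,0,-0.053,0]

```text
t: 6.72
ee_pos: [0.4416, 0.0776, 0.1263]
tool_rot: [0.0, 0.999, -0.037, 0.0]
contact_force: [-0.1, 0.8, 0.7]
grip_width: 0.365
grasp_force: 60.0
```

```bash
cat > m.py <<'E'
from h import *
s=monitor.read_state();c=imaging.get_calibration("wrist");p,d=imaging.capture("wrist")
print(s['ee_pos'],s['t'],s['contact_force'])
w=wcloud(d,c);x,y,z=np.moveaxis(w,2,0);mn=p.min(2).astype(int);sp=p.max(2).astype(int)-mn
for nm,y0 in(("vial",.077),("loaded",.162)):
    m=(z>.128)&(z<.18)&(mn>100)&(sp<40)&(abs(y-y0)<.022)&(abs(x-.44)<.06)
    k,l,st,_=cv2.connectedComponentsWithStats(m.astype(np.uint8));P=w[l==1+st[1:,4].argmax()]
    print("wrist",nm,len(P),P.min(0).round(4),P.max(0).round(4),cyl(P))
    for n in("scene","side"):
        if nm=="vial": globals()[n]=imaging.capture(n)
        pp,dd=globals()[n]
        W=cloud(n,dd);a=pp.min(2).astype(int);S=pp.max(2).astype(int)-a
        m=(W[...,2]>.128)&(W[...,2]<.16)&(a>100)&(S<40)&(abs(W[...,0]-.44)<.06)&(abs(W[...,1]-y0)<.022)
        k,l,st,_=cv2.connectedComponentsWithStats(m.astype(np.uint8));Q=W[l==1+st[1:,4].argmax()]
        if len(Q)>20: print(n,len(Q),Q.min(0).round(4),Q.max(0).round(4),cyl(Q))
cv2.imwrite("pics/last_side.png",cv2.resize(side[0][150:260,150:330],(720,440),interpolation=2))
E
python3 m.py
```

```text
[0.44156015 0.07755845 0.12626745] 6.725 [-0.13590404  0.75443208  0.67788375]
wrist vial 12346 [0.4018 0.0554 0.128 ] [0.4861 0.099  0.1562] (array([0.4451463 , 0.07705126, 0.13632343]), np.float64(3.063450207230144), np.float64(0.07827183780429717), np.float64(0.00038281425971677455))
scene 377 [0.3957 0.056  0.1282] [0.4767 0.0988 0.1596] (array([0.43631289, 0.07723126, 0.13762459]), np.float64(3.0647017760356254), np.float64(0.0795830116644063), np.float64(0.0011586115441863769))
side 174 [0.3965 0.0562 0.1285] [0.4412 0.0974 0.1575] (array([0.41812134, 0.07766818, 0.13780381]), np.float64(3.0847227817085523), np.float64(0.04165643473663915), np.float64(0.002018240283708129))
wrist loaded 7864 [0.4143 0.14   0.1282] [0.489  0.184  0.1559] (array([0.45228653, 0.16214468, 0.13648896]), np.float64(3.080631513521906), np.float64(0.07012258204524545), np.float64(0.0005180815764398508))
scene 485 [0.3981 0.1422 0.1284] [0.4821 0.1832 0.1563] (array([0.44039246, 0.16227416, 0.13753786]), np.float64(3.0747407795258543), np.float64(0.08039156095778896), np.float64(0.0008863307864882819))
side 334 [0.3989 0.1432 0.1281] [0.4822 0.1836 0.1554] (array([0.44017305, 0.16167523, 0.1373272 ]), np.float64(3.078025812876719), np.float64(0.07903334156535885), np.float64(0.0014662807426600241))
```

The vial sits at the loaded vial's height, aligned and centred. I'll open partway and go straight up.

>>> play_rows:
  targets:
    - [0,0,0,0,0,0,0.5]
    - [0,0,0,0,0,0,0.6]
    - [0,0,0,0,0,0,0.6]
    - [0,0,0,0,0,0,0.6]
    - [0,0,0,0,0,0.02,0.6]
    - [0,0,0,0,0,0.06,0.6]
    - [0,0,0,0,0,0.12,0.6]
    - [0,0,0,0,0,0.16,0.6]
    - [0,0,0,0,0,0.16,0.6]
    - [0,0,0,0,0,0.16,0.6]

```text
t: 8.12
ee_pos: [0.4405, 0.0774, 0.2857]
tool_rot: [0.0, 0.999, -0.037, -0.001]
contact_force: [0.4, 0.1, -0.8]
grip_width: 0.6
grasp_force: 0.0
```

```bash
python3 m.py
```

```text
[0.44045569 0.07740311 0.28571954] 8.125 [ 0.40373953  0.08433824 -0.78495892]
wrist vial 3512 [0.3994 0.0556 0.1291] [0.4857 0.0989 0.1558] (array([0.44212637, 0.07751361, 0.13649007]), np.float64(3.068984942325624), np.float64(0.08319269935917009), np.float64(0.00044383416992294436))
scene 437 [0.3956 0.0572 0.128 ] [0.4817 0.0989 0.1561] (array([0.43790103, 0.07716936, 0.13751425]), np.float64(3.0626890246599907), np.float64(0.08384138406887931), np.float64(0.0009567773030066395))
side 281 [0.3956 0.0572 0.1284] [0.4787 0.099  0.1557] (array([0.43651177, 0.07662653, 0.13746746]), np.float64(3.0694318543275823), np.float64(0.07792943882709882), np.float64(0.0016160606610497869))
wrist loaded 3247 [0.4027 0.1402 0.1288] [0.489  0.184  0.1564] (array([0.44565389, 0.1624055 , 0.13645269]), np.float64(3.0732670282724555), np.float64(0.08237633045507095), np.float64(0.00048179555197440035))
scene 482 [0.3987 0.1415 0.1284] [0.4835 0.1833 0.1569] (array([0.44002606, 0.16236774, 0.1374675 ]), np.float64(3.0664769622427226), np.float64(0.07988460151217154), np.float64(0.000850766485135386))
side 334 [0.3991 0.1423 0.1285] [0.4811 0.1837 0.1549] (array([0.43987384, 0.16232895, 0.13706106]), np.float64(3.0719267639927703), np.float64(0.07991232747236862), np.float64(0.0013097130237436586))
```

View pics/last_side.png

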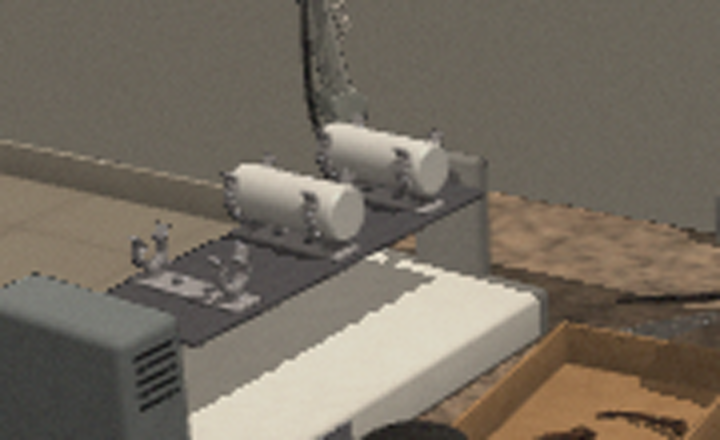

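The side view shows both vials seated alike at about (290,200) and (385,160), with the gripper clear. The new vial is centred at x = 0.442 in the wrist view against 0.4426 for the clips.

```bash
python3 -c "
from bench import order; print(order.sign_off())"
```

```text
the job is handed in; nothing more can be done
None
```

The loose vial is snapped into the empty 33 mm clip pair, level with the loaded vial and centred to within about 2 mm; the loaded vial did not move and the gripper was clear when I handed the job in, about 8 s into the 32 s allowed, though sign-off returned no verdict.

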